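Lock the mould sled to its dock with the linchpin

TASK

The mould sled is parked on its dock with the two lugs in line. Take the linchpin that has the brass ring out of the blue rack, put it fully home down through the holes in the lugs with its ring sticking out over the free end of the lugs, and let go; then press the ring down so that it snaps under the pin's lower end and locks it. Leave the plain pin in the rack and the mould on the sled where they are.

Things in the scene. Friction and masses are not known exactly. Their poses are not given: they have to be found in the camera images.
- linchpin_grip (a point): Middle of the linchpin's red square head (16 x 16 mm; from 23 mm below to 19 mm above this point). z up along the pin. Below: collar, 22 mm wide, underside 38 mm below this point; 10 mm round steel shank, last 10 mm tapered, ending 80 mm below. Starts upright in a rack hole. The open ring sticks out along -x, its top 25 mm below this point: keep fingertips above it. About 135 g.
- ring (a joint): Angle of the linchpin's U-shaped brass ring (5 mm wire, 49 mm wide). Hinge line: on the pin's axis, 27 mm below linchpin_grip, along its y. 0 = open, level, pointing along linchpin_grip's -x; it swings down to 1.57 = locked, hanging with its bar just under the pin's end. An over-centre spring holds it open below about 0.6 and snaps it to 1.57 once well past; about 1 N at the bar.
- ring_bar (a point): Middle of the ring's far bar, 58 mm from the hinge line: press here, downward and then in toward the pin along the bar's arc about the hinge.
- dock_hole (a point): Centre of the hole's mouth on the upper lug, 85 mm above the bench; z up. Two lugs, 26 mm wide, 24 mm thick together, 14 mm through hole, 3 mm chamfer. -x points to their free end, 14 mm from the hole's axis; space below and before them is free. The sled begins 45 mm behind the hole. With the pin home, linchpin_grip is 38 mm above this point; the ring then straddles the lugs from the free end.
- plain_pin_grip (a point): Middle of the red head of the plain pin, a bystander of the linchpin's shape and size but without a ring, standing in the rack's other hole.
- sled_mould: Bystander: pink rubber mould, 63 x 44 x 23 mm, lying on the sled (top 23 mm above dock_hole); origin at the centre of its underside.
- rack: Blue pin rack, fixed, 130 x 44 mm, 48 mm high, on a 150 x 60 mm foot, with two holes 84 mm apart along its x; origin at the centre of its underside. The pins' collars rest on its top.

How it is judged:
By the outcome, as a careful person would: the job done as asked, in the order asked, and still so for the second after the job is handed in, with the robot touching nothing.
It also fails if it takes over 54 s, if anything falls off the work surface, if the arm or the gripper's body presses on something with over 40 N, if the wrist force passes 120 N, or if a joint passes its speed limit or range.

ROBOT

A 6-joint arm with a two-finger parallel gripper is mounted at the origin on a cart in front of the work surface, level with it; the furniture and walls round the work are solid. World frame = base frame: x ahead of the robot, y to its left, z up, the work surface at z = 0. Lengths are in m, angles in rad, forces in N, time in s.
With the tool pointing down it reaches from about 0.375 to 0.975 m from the base axis. Payload 3.8 kg.
Tool frame: the origin (TCP) lies at the very end of the fingers, on their centre line; the grasp point (between the pads) lies 19 mm behind it; z points along the fingers, y is the line along which they close (so a half turn about z gives the same grasp; the last joint's range is limited). The gripper opens to 85 mm and grips with 20 to 120 N. Pads are 22 mm wide; open, the fingers measure 114 mm over their backs; the gripper's body (76 mm by 85 mm) begins 54 mm behind the grasp point. The pads swing forward as they close: fully open they stand 13 mm farther back than shut.
Start: joints at [-1.356, 0.264, 1.604, -0, 1.274, -0.037], TCP at [0.168, -0.654, 0.231] pointing down, gripper open.
Joint ranges: [-2.63, 2.63], [-0.94, 2.18], [0.31, 2.57], [-1.31, 4.45], [0, 2.66], [-2.55, 2.55]. Speed limits (rad/s): [2.57, 2.57, 3.14, 3.14, 3.14, 3.14].

INTERFACE

Orientations are given as a rotation vector (axis times angle).
In Python, from workcell import read_state, read_camera, calibration, finish_job gives the robot as it stands.
- The arm moves only by the tool step_arm, never from a script. Its argument "commands" is a list of rows, each an object of numbers: "fingers": the gripper's target within -1 to 1 (shut at 1, half-way at 0, fully open at -1); "dx", "dy", "dz": the shift along the tool's x, y, z in m; "roll": the turn about the tool's z in degrees. In form: [{"fingers": .., "dx": .., "dy": .., "dz": .., "roll": ..}, ...]. A call has 1 to 8 rows; each row is the pose to reach, as a shift and turn from the pose commanded when the call began, along the tool's axes at that moment; what a row does not reach only later rows make up. A row lasts 1/8 s, in which the tool goes at most 62.5 mm and 10.7 degrees, less where a joint would pass 70% of its speed; a pose out of reach is approached as far as the arm can. A call with a gripper value outside its range is refused whole. The fingers move at their own pace and stop on an object; "squeeze" is the grip in N (left out, the last holds). Time passes only in rows, so rows that repeat a pose let the fingers close. It gives the time, the measured TCP pose, the force, the opening and the grip force at its end, in the units of the state.
- read_state(): the state, without advancing time (a new reading comes with each control period).
- read_camera(name): name is "side" or "top"; returns (picture, depth): 400x640x3 uint8, blue, green, red; 400x640 float32, m along the optical axis (not along the pixel's ray), 0 where there is no reading.
- calibration(name): a dict with "intrinsics" (3x3 intrinsics, pixels), "k1" (the pictures are not rectified: a ray, as slopes to the right and down, at radius r is drawn at 1 + k1 r^2 times it, then the intrinsics apply), "world_to_cam" (4x4, takes a point from world to camera coordinates). Camera axes: x right, y up, looking along -z (the intrinsics and any distortion apply to the point x, -y, -z); pixel columns grow to the right and rows downward; lengths in m; the calibration is good to about 2 mm. A picture is of the moment at which its call begins. calibration takes no time and is no camera call.
- finish_job(): hands the job in; it is judged then, once.
The state is a dict: "time": time; "q": joint angles; "joint_vel": joint speeds; "joint_torque": joint torques, N m; "tool_pos": TCP position; "tcp_rot": TCP orientation; "wrist_force": force on the tool from outside, world axes, zero at the start; "torque": the same for the moment, N m; "width": opening from 0.0 (shut) to 1.0 (fully open); "grip_force": force on a finger pad.
Only numpy, scipy, OpenCV 4.12 (cv2) and the standard library are available. Lean on these libraries where they do the work, as an engineer would, in place of code of your own. Each camera call takes 0.05 s, during which the arm holds its last target. There are 200 camera calls.

## Working session

There is one attempt and no reset: what is moved stays moved. The work goes in short steps, Python scripts to look and compute and a tool call to move; the robot and the scene stay as the last step left them, time stands still between calls to the robot, and variables do not carry over. Pictures are saved under pics/ and viewed, at most 10 in all, crops included, and the job is handed in when it is done.

Besides the shell and the picture viewer there is one more tool, called after "Call:" as a command line: name --argument value ..., lists and objects as JSON in quotes. step_arm: Moves the arm, as the interface text tells. Its arguments: {"type":"object","properties":{"commands":{"type":"array","items":{"type":"object","properties":{"fingers":{"type":"number"},"dx":{"type":"number"},"dy":{"type":"number"},"dz":{"type":"number"},"roll":{"type":"number"}}}},"squeeze":{"type":"number"}},"required":["commands"]}

```bash
mkdir -p pics; cat > h.py <<'E'
import numpy as np,cv2
from workcell import *
def grab(n,tag):
    p,d=read_camera(n); cv2.imwrite(f'pics/{tag}.png',p); np.save(f'pics/{tag}.npy',d); return p,d
def world(n,d):
    c=calibration(n);K=np.array(c['intrinsics'],float);k=c['k1'];T=np.linalg.inv(np.array(c['world_to_cam']))
    h,w=d.shape;u,v=np.meshgrid(np.arange(w),np.arange(h))
    D=np.array([k,0,0,0,0],float)
    s=cv2.undistortPoints(np.stack([u,v],-1).reshape(-1,1,2).astype(float),K,D).reshape(h,w,2)
    P=np.stack([s[...,0]*d,-s[...,1]*d,-d,np.ones_like(d)],-1)
    W=(P@T.T)[...,:3]; W[d==0]=np.nan; return W
def proj(n,p):
    c=calibration(n);K=np.array(c['intrinsics'],float);q=np.array(c['world_to_cam'])@np.r_[p,1]
    x,y=q[0]/-q[2],-q[1]/-q[2];f=1+c['k1']*(x*x+y*y);return (K@[x*f,y*f,1])[:2]
E
python3 - <<'E'
from h import *
for n in('side','top'):
    p,d=grab(n,n+'0');c=calibration(n);print(n,c,(d==0).mean())
print(read_state())
E
```

```text
side {'intrinsics': array([[503.55953551,   0.        , 322.92801502],
       [  0.        , 503.55953551, 199.19289175],
       [  0.        ,   0.        ,   1.        ]]), 'k1': -0.004600823631431974, 'world_to_cam': array([[ 0.9956385 , -0.08990336, -0.0249272 , -0.52118062],
       [ 0.06073938,  0.42183555,  0.90463556,  0.00316426],
       [-0.0708146 , -0.90220405,  0.42545639, -1.13686303],
       [ 0.        ,  0.        ,  0.        ,  1.        ]])} 0.013015625
top {'intrinsics': array([[441.48197941,   0.        , 318.68783859],
       [  0.        , 441.48197941, 198.82698796],
       [  0.        ,   0.        ,   1.        ]]), 'k1': -0.024454710595950047, 'world_to_cam': array([[ 0.00696665, -0.99990818,  0.01162331, -0.32297507],
       [ 0.98284959,  0.00898889,  0.18418979, -0.51435909],
       [-0.18427736,  0.01014078,  0.98282197, -0.84682223],
       [ 0.        ,  0.        ,  0.        ,  1.        ]])} 0.00382421875
{'time': 0.1, 'q': array([-1.35592880e+00,  2.64708102e-01,  1.60522957e+00,  3.85219849e-06,
        1.27372956e+00, -3.68993347e-02]), 'joint_vel': array([ 0.00043302, -0.00079451, -0.00255757, -0.00066932, -0.00053379,
        0.00054605]), 'joint_torque': array([ 4.59917483e-04, -5.16708398e+01, -3.68589735e+01, -1.08222007e-04,
        6.29884045e-03, -2.96783014e-06]), 'tool_pos': array([ 0.16801082, -0.65306901,  0.23007038]), 'tcp_rot': array([-3.11468354e+00, -3.94169565e-01,  2.83645068e-04]), 'wrist_force': array([ 0.91315695, -0.72914657,  0.30120333]), 'torque': array([ 0.02821273,  0.01866426, -0.00437178]), 'grip_force': 0.0, 'width': 0.9997261643321163}
```

View pics/top0.png

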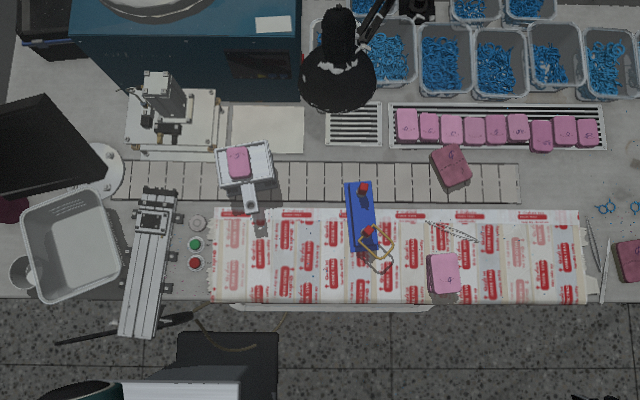

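View pics/side0.png

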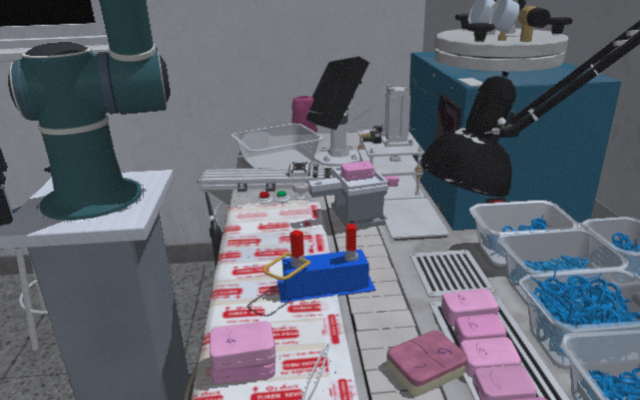

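The top view shows the sled at (245,165) with its lugs and hole at about (250,200), free end toward the robot. The linchpin head is near (368,232) with its ring toward lower right, and the plain pin is near (363,188). In the side view the linchpin head is at (297,243) and the plain one at (351,237).

```bash
python3 - <<'E'
from h import *
for n in('top','side'):
    p=cv2.imread(f'pics/{n}0.png');d=np.load(f'pics/{n}0.npy');W=world(n,d)
    hsv=cv2.cvtColor(p,cv2.COLOR_BGR2HSV);H,S,V=[hsv[...,i].astype(int) for i in range(3)]
    z=W[...,2]
    red=((H<8)|(H>172))&(S>150)&(z>.06)&(z<.16)
    k,l,st,c=cv2.connectedComponentsWithStats(red.astype(np.uint8))
    for i in range(1,k):
        if st[i,4]>15:
            P=W[l==i]; print(n,'red',c[i].round(1),st[i,4],np.nanmedian(P,0).round(4),np.nanmin(P,0).round(4),np.nanmax(P,0).round(4))
            T=P[P[:,2]>np.nanmax(P[:,2])-.004];print('  top',T.mean(0).round(4),len(T))
    br=(H>12)&(H<32)&(S>90)&(z>.045)&(z<.085)&(W[...,0]<.6)&(W[...,0]>.3)&(abs(W[...,1]+.4)<.2)
    P=W[br];print(n,'brass',len(P),P.mean(0).round(4),P.min(0).round(4),P.max(0).round(4))
    if len(P)>10: print(cv2.minAreaRect(P[:,:2].astype(np.float32)))
    bl=(H>105)&(H<125)&(S>150)&(z>.042)&(z<.054)
    P=W[bl&(abs(W[...,1]+.4)<.25)&(W[...,0]<.65)];print('rack top',len(P),P.mean(0).round(4), cv2.minAreaRect(P[:,:2].astype(np.float32)))
    lug=(abs(z-.085)<.006)&(W[...,0]>.35)&(W[...,0]<.62)&(abs(W[...,1]+.17)<.06)
    P=W[lug];print('lug',len(P),P.mean(0).round(4),P.min(0).round(4),P.max(0).round(4))
a=cv2.imread('pics/top0.png');b=cv2.imread('pics/side0.png')
A=cv2.resize(a[135:225,205:295],None,fx=4.4,fy=4.4,interpolation=cv2.INTER_CUBIC);B=cv2.resize(a[175:275,335:405],(277,396),interpolation=cv2.INTER_CUBIC)
cv2.imwrite('pics/crop.png',np.hstack([A,B]))
E
```

```text
top red [363.6 186.3] 48 [ 0.5318 -0.4039  0.1059] [ 0.5243 -0.4107  0.1025] [ 0.5386 -0.397   0.1088]
  top [ 0.5311 -0.4045  0.1064] 35
top red [368.6 229.7] 51 [ 0.448  -0.4131  0.1057] [ 0.4401 -0.4208  0.1016] [ 0.4554 -0.4038  0.1083]
  top [ 0.4483 -0.4127  0.106 ] 42
top brass 157 [ 0.4263 -0.4357  0.0619] [ 0.3959 -0.4664  0.0474] [ 0.4642 -0.3966  0.0665]
((0.4285683035850525, -0.4340810775756836), (0.06038177013397217, 0.04810885712504387), 46.989097595214844)
rack top 800 [ 0.4917 -0.4065  0.0485] ((0.4896935224533081, -0.40870290994644165), (0.12758931517601013, 0.04405388608574867), 5.636993408203125)
lug 1569 [ 0.5622 -0.1752  0.0855] [ 0.4815 -0.2299  0.0791] [ 0.6195 -0.11    0.091 ]
side red [350.6 236.1] 220 [ 0.5312 -0.4111  0.0909] [ 0.524  -0.4145  0.0677] [ 0.539  -0.3974  0.1064]
  top [ 0.5315 -0.4058  0.1044] 51
side red [296.6 243.1] 286 [ 0.4482 -0.4179  0.0893] [ 0.4389 -0.4238  0.066 ] [ 0.4572 -0.4057  0.1058]
  top [ 0.4482 -0.4151  0.1039] 52
side brass 219 [ 0.4281 -0.4373  0.0605] [ 0.3965 -0.4687  0.0497] [ 0.4653 -0.3975  0.0632]
((0.4304206371307373, -0.43296360969543457), (0.06681567430496216, 0.04938329756259918), 47.72417068481445)
rack top 1098 [ 0.4936 -0.4137  0.0471] ((0.4898228943347931, -0.4088321626186371), (0.12959380447864532, 0.04821370169520378), 4.550559997558594)
lug 888 [ 0.5593 -0.1915  0.0851] [ 0.4803 -0.2299  0.079 ] [ 0.6199 -0.1221  0.091 ]
```

View pics/crop.png

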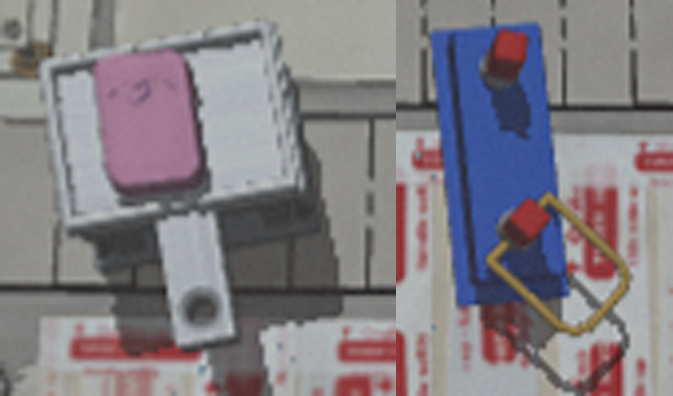

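```bash
python3 - <<'E'
from h import *
for n in('top','side'):
    d=np.load(f'pics/{n}0.npy');W=world(n,d);z=W[...,2]
    m=(abs(z-.085)<.005)&(W[...,0]>.455)&(W[...,0]<.525)&(abs(W[...,1]+.175)<.04)
    k,l,st,c=cv2.connectedComponentsWithStats(m.astype(np.uint8));i=1+st[1:,4].argmax();P=W[l==i]
    print(n,st[i],P[:,2].mean().round(4),P.min(0).round(4),P.max(0).round(4),cv2.minAreaRect(P[:,:2].astype(np.float32)))
    s=P[P[:,0]<.515]
    # edges: per x-bin min/max y
    e=[(s[(s[:,0]>=a)&(s[:,0]<a+.005)]) for a in np.arange(.475,.52,.005)]
    print([(q[:,0].mean().round(4),q[:,1].min().round(4),q[:,1].max().round(4)) for q in e if len(q)>3])
W=world('top',np.full((400,640),.0,np.float32)+1)
c=calibration('top');T=np.linalg.inv(c['world_to_cam']);o=T[:3,3]
for u,v in[(250.9,204.5),(250.5,205)]:
    r=W[int(v),int(u)]*(1-v%1)+W[int(v)+1,int(u)]*(v%1)
    r=r+(W[int(v),int(u)+1]-W[int(v),int(u)])*(u%1); r=r-o;print('hole',o+r*(.085-o[2])/r[2])
d=np.load('pics/top0.npy');W=world('top',d);p=cv2.imread('pics/top0.png')
g=p.mean(2)[195:215,240:262];print(g.astype(int));print((W[195:215,240:262,2]*1000).round()[4:16,4:18])
E
```

```text
top [241 191  17  23 262] 0.0847 [ 0.4815 -0.1992  0.08  ] [ 0.5249 -0.1668  0.0895] ((0.5051021575927734, -0.18378101289272308), (0.04421473294496536, 0.026045702397823334), 11.052766799926758)
[(np.float64(0.4835), np.float64(-0.1935), np.float64(-0.1756)), (np.float64(0.4874), np.float64(-0.199), np.float64(-0.1736)), (np.float64(0.4924), np.float64(-0.1992), np.float64(-0.1735)), (np.float64(0.4975), np.float64(-0.1988), np.float64(-0.1731)), (np.float64(0.5029), np.float64(-0.1969), np.float64(-0.1711)), (np.float64(0.5074), np.float64(-0.1966), np.float64(-0.1711)), (np.float64(0.5127), np.float64(-0.1944), np.float64(-0.1691))]
side [308 179  24  10 161] 0.0835 [ 0.4803 -0.2026  0.08  ] [ 0.5249 -0.1667  0.0861] ((0.5036376714706421, -0.18370041251182556), (0.046063926070928574, 0.030132506042718887), 15.822809219360352)
[(np.float64(0.4829), np.float64(-0.2013), np.float64(-0.1742)), (np.float64(0.4875), np.float64(-0.201), np.float64(-0.1728)), (np.float64(0.4924), np.float64(-0.2026), np.float64(-0.1734)), (np.float64(0.4977), np.float64(-0.201), np.float64(-0.1695)), (np.f
[... 2142 characters left out ...]
. 84. 84. 88. 84. 85. 86. 88. 85. 86. 84. 83. 58.]
 [85. 83. 85. 86. 84. 85. 85. 86. 86. 83. 89. 84. 86. 67.]
 [84. 85. 86. 83. 84. 84. 84. 80. 83. 84. 87. nan 85. 70.]
 [84. 87. 86. 84. 83. 78. 75. 75. 77. 84. 84. 85. 87. 77.]
 [84. 89. 84. 84. 77. 70. 66. 65. 64. 69. 81. 85. 84. 75.]
 [83. 86. 84. 80. 70. 66. -0.  4.  2. -1. 83. 85. 83. 80.]
 [86. 84. 83. 78. 68.  4.  1.  3.  0.  1. 82. 87. 86. 81.]
 [85. 83. 87. 80. 64.  0. -1. -0.  2.  0. 82. 86. 89. 85.]
 [84. 84. 86. 84. 65.  0.  3.  2.  1. 86. 85. 84. 85. 84.]
 [87. 83. 87. 83. 80.  2.  3.  3. 85. 86. 85. 85. 85. 87.]
 [84. 82. 86. 84. 82. 84. 83. 85. 85. 85. 85. 84. 83. 85.]
 [ 5. 84. 85. 86. 87. 86. 85. 85. 88. 84. 90. 87. 85. 84.]]
```

Call:
step_arm --commands '[{"fingers": -0.2, "dx": 0.06, "dy": 0}, {"fingers": -0.2, "dx": 0.06, "dy": 0}]'

```text
invalid input
```

Call:
step_arm --commands '[{"fingers": -0.2, "dx": 0.055, "dy": -0.027, "dz": 0.0, "roll": -8}, {"fingers": -0.2, "dx": 0.11, "dy": -0.054, "dz": 0.0, "roll": -16}, {"fingers": -0.2, "dx": 0.165, "dy": -0.081, "dz": 0.02, "roll": -24}, {"fingers": -0.2, "dx": 0.22, "dy": -0.108, "dz": 0.04, "roll": -31.6}, {"fingers": -0.2, "dx": 0.275, "dy": -0.135, "dz": 0.06, "roll": -31.6}, {"fingers": -0.2, "dx": 0.331, "dy": -0.163, "dz": 0.08, "roll": -31.6}, {"fingers": -0.2, "dx": 0.331, "dy": -0.163, "dz": 0.08, "roll": -31.6}, {"fingers": -0.2, "dx": 0.331, "dy": -0.163, "dz": 0.08, "roll": -31.6}]' --squeeze 40

```text
time: 1.1
tool_pos: [0.4481, -0.4127, 0.1506]
tcp_rot: [-2.889, -1.231, 0.002]
wrist_force: [-0.9, 0.3, 0.8]
width: 0.601
grip_force: 0.0
```

Call:
step_arm --commands '[{"fingers": -0.2, "dx": 0, "dy": 0, "dz": 0.03, "roll": 0}, {"fingers": -0.2, "dx": 0, "dy": 0, "dz": 0.06, "roll": 0}, {"fingers": -0.2, "dx": 0, "dy": 0, "dz": 0.081, "roll": 0}, {"fingers": -0.2, "dx": 0, "dy": 0, "dz": 0.081, "roll": 0}]'

```text
time: 1.6
tool_pos: [0.4457, -0.4138, 0.0688]
tcp_rot: [-2.89, -1.224, 0.003]
wrist_force: [0.1, -0.0, 0.2]
width: 0.6
grip_force: 0.0
```

```bash
python3 - <<'E'
from h import *
a,_=grab('top','t1');b,_=grab('side','s1')
A=cv2.resize(a[175:275,325:425],(400,400),interpolation=cv2.INTER_CUBIC);B=cv2.resize(b[190:290,250:350],(400,400),interpolation=cv2.INTER_CUBIC)
cv2.imwrite('pics/c1.png',np.hstack([A,B]));s=read_state();print(s['tool_pos'],s['wrist_force'])
E
```

```text
[ 0.44769722 -0.41491696  0.07126311] [-0.31844308 -0.6148785   0.4558074 ]
```

View pics/c1.png

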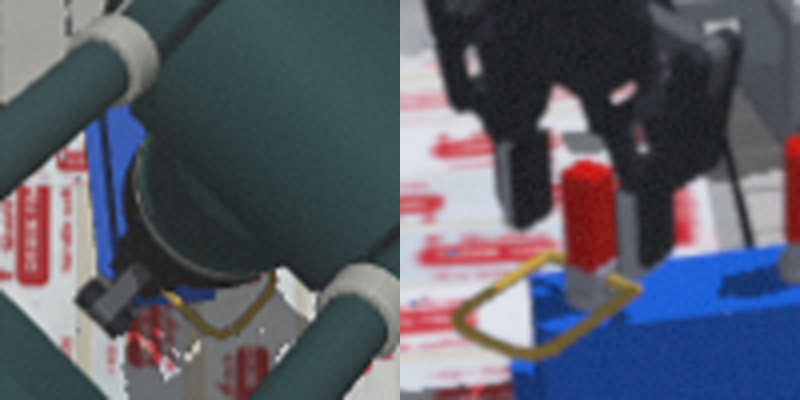

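The side view shows the head (crop (590,210)) standing between the two open fingers, with the tips above the ring. I'll close now.

Call:
step_arm --commands '[{"fingers": 0.4, "dx": 0, "dy": 0, "dz": 0, "roll": 0}, {"fingers": 1, "dx": 0, "dy": 0, "dz": 0, "roll": 0}, {"fingers": 1, "dx": 0, "dy": 0, "dz": 0, "roll": 0}, {"fingers": 1, "dx": 0, "dy": 0, "dz": 0, "roll": 0}, {"fingers": 1, "dx": 0, "dy": 0, "dz": 0, "roll": 0}, {"fingers": 1, "dx": 0, "dy": 0, "dz": 0, "roll": 0}]' --squeeze 60

```text
time: 2.45
tool_pos: [0.4485, -0.414, 0.0717]
tcp_rot: [2.89, 1.228, 0.0]
wrist_force: [-2.6, 0.4, 6.7]
width: 0.175
grip_force: 58.4
```

Call:
step_arm --commands '[{"fingers": 1, "dx": 0, "dy": 0, "dz": -0.02, "roll": 0}, {"fingers": 1, "dx": 0, "dy": 0, "dz": -0.05, "roll": 0}, {"fingers": 1, "dx": 0, "dy": 0, "dz": -0.08, "roll": 0}, {"fingers": 1, "dx": 0, "dy": 0, "dz": -0.115, "roll": 0}, {"fingers": 1, "dx": 0, "dy": 0, "dz": -0.115, "roll": 0}]'

```text
time: 3.08
tool_pos: [0.4503, -0.4153, 0.1901]
tcp_rot: [2.884, 1.225, 0.005]
wrist_force: [1.1, -0.3, -1.9]
width: 0.177
grip_force: 58.8
```

Call:
step_arm --commands '[{"fingers": 1, "dx": 0.035, "dy": -0.022, "dz": 0, "roll": 6}, {"fingers": 1, "dx": 0.075, "dy": -0.047, "dz": 0, "roll": 13}, {"fingers": 1, "dx": 0.115, "dy": -0.072, "dz": 0, "roll": 20}, {"fingers": 1, "dx": 0.155, "dy": -0.097, "dz": 0, "roll": 27}, {"fingers": 1, "dx": 0.185, "dy": -0.115, "dz": 0, "roll": 33}, {"fingers": 1, "dx": 0.198, "dy": -0.1227, "dz": 0, "roll": 35.5}, {"fingers": 1, "dx": 0.198, "dy": -0.1227, "dz": 0, "roll": 35.5}, {"fingers": 1, "dx": 0.198, "dy": -0.1227, "dz": 0, "roll": 35.5}]'

```text
time: 4.08
tool_pos: [0.4968, -0.186, 0.1846]
tcp_rot: [-3.128, -0.289, 0.002]
wrist_force: [0.2, -0.2, -1.3]
width: 0.179
grip_force: 58.8
```

```bash
python3 - <<'E'
from h import *
a,_=grab('top','t2');b,d=grab('side','s2')
s=read_state();print(s['tool_pos'],s['tcp_rot'])
A=cv2.resize(a[140:240,200:300],(400,400),interpolation=cv2.INTER_CUBIC);B=cv2.resize(b[100:200,280:380],(400,400),interpolation=cv2.INTER_CUBIC)
cv2.imwrite('pics/c2.png',np.hstack([A,B]))
n='side';p=b;W=world(n,d);z=W[...,2];x=W[...,0];y=W[...,1]
near=(abs(x-.497)<.1)&(abs(y+.186)<.07)
hsv=cv2.cvtColor(p,cv2.COLOR_BGR2HSV);H,S,V=[hsv[...,i].astype(int) for i in range(3)]
for nm,m in(('red',((H<8)|(H>172))&(S>150)&(z>.15)),('brass',(H>12)&(H<32)&(S>90)&(z>.14)),('steel',(S<60)&(z>.118)&(z<.16)&(abs(x-.497)<.015)),('lug',(abs(z-.085)<.005)&(x<.52)&(x>.47))):
    m=m&near;P=W[m];v,u=np.nonzero(m);print(nm,len(P),np.median(P,0).round(4),P.min(0).round(4),P.max(0).round(4),u.min(),u.max(),v.min(),v.max(),u.mean().round(1))
    if nm=='brass':print(cv2.minAreaRect(P[:,:2].astype(np.float32)))
print(proj('side',[.497,-.186,.085]),proj('side',[.497,-.186,.124]),proj('side',[.497,-.186,.204]))
E
```

```text
[ 0.49695086 -0.1864333   0.18490319] [-3.12837405e+00 -2.87366869e-01  9.30184992e-04]
red 6 [ 0.4986 -0.1936  0.1793] [ 0.4943 -0.1975  0.1783] [ 0.5034 -0.1905  0.1821] 314 319 136 137 316.5
brass 120 [ 0.4724 -0.209   0.1724] [ 0.4407 -0.2199  0.1701] [ 0.5038 -0.1662  0.1796] 285 320 136 147 302.2
((0.470988392829895, -0.19366858899593353), (0.059967946261167526, 0.051242340356111526), 10.151460647583008)
steel 89 [ 0.4987 -0.19    0.1412] [ 0.4946 -0.1939  0.1196] [ 0.503  -0.1858  0.1579] 315 319 147 166 317.1
lug 146 [ 0.5016 -0.1864  0.0837] [ 0.4803 -0.2029  0.0802] [ 0.5198 -0.1653  0.0864] 308 329 179 188 318.9
[316.81872184 182.66001412] [316.19780942 163.70073085] [314.85429412 122.66948673]
```

View pics/c2.png

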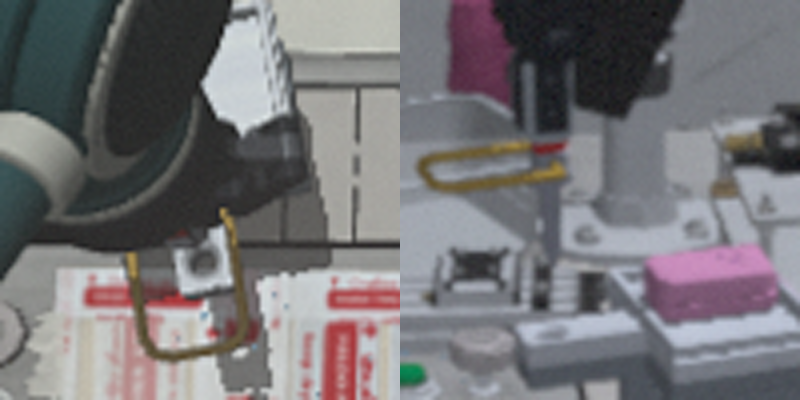

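The side crop shows the shank at (547,220) just above the lug hole at (553,330). The top crop shows the ring pointing over the free end, with the hole at (205,260). I'll do one quick cross-check of ring and hole in the top view.

```bash
python3 - <<'E'
from h import *
def brass(n,t,zlo,zhi,cx,cy,yaw):
    p=cv2.imread(f'pics/{t}.png');W=world(n,np.load(f'pics/{t}.npy'))
    hsv=cv2.cvtColor(p,cv2.COLOR_BGR2HSV);H,S,V=[hsv[...,i].astype(int) for i in range(3)]
    m=(H>10)&(H<34)&(S>80)&(W[...,2]>zlo)&(W[...,2]<zhi)&(np.hypot(W[...,0]-cx,W[...,1]-cy)<.08)
    P=W[m];a=np.radians(yaw);L=(P[:,:2]-[cx,cy])@np.array([[np.cos(a),-np.sin(a)],[np.sin(a),np.cos(a)]])
    r=cv2.minAreaRect(P[:,:2].astype(np.float32))
    arms=L[(L[:,0]<-.02)&(L[:,0]>-.045)];pos=arms[arms[:,1]>.01];neg=arms[arms[:,1]<-.01];bar=L[(abs(L[:,1])<.015)&(L[:,0]<-.045)]
    print(t,len(P),r,'arms',pos[:,1].mean().round(4),neg[:,1].mean().round(4),'slope',[np.polyfit(q[:,0],q[:,1],1)[0].round(3) if len(q)>4 else None for q in(pos,neg)],'bar',bar[:,0].mean().round(4),'z',np.median(P[:,2]).round(4))
brass('top','top0',.05,.075,.448,-.413,46);brass('side','side0',.05,.075,.448,-.413,46)
brass('top','t2',.15,.2,.497,-.186,10.5);brass('side','s2',.15,.2,.497,-.186,10.5)
E
```

```text
top0 162 ((0.4289033114910126, -0.4337117671966553), (0.0613737478852272, 0.04811544343829155), 46.9600715637207) arms 0.0215 -0.0222 slope [np.float64(0.009), np.float64(-0.018)] bar -0.0569 z 0.0621
side0 231 ((0.428833544254303, -0.4347093105316162), (0.06209702789783478, 0.04938329756259918), 47.72417068481445) arms 0.021 -0.0232 slope [np.float64(-0.017), np.float64(0.027)] bar -0.0576 z 0.0606
t2 156 ((0.47068721055984497, -0.19263777136802673), (0.06073365360498428, 0.048087265342473984), 12.121514320373535) arms 0.02 -0.0237 slope [np.float64(0.018), np.float64(0.007)] bar -0.0562 z 0.1737
s2 135 ((0.47035014629364014, -0.19300998747348785), (0.060789767652750015, 0.05290615186095238), 10.447662353515625) arms 0.0198 -0.0244 slope [np.float64(-0.032), np.float64(0.026)] bar -0.0559 z 0.1724
```

Call:
step_arm --commands '[{"fingers": 1, "dx": 0, "dy": -0.001, "dz": 0.012, "roll": 0}, {"fingers": 1, "dx": 0, "dy": -0.001, "dz": 0.022, "roll": 0}, {"fingers": 1, "dx": 0, "dy": -0.001, "dz": 0.03, "roll": 0}, {"fingers": 1, "dx": 0, "dy": -0.001, "dz": 0.036, "roll": 0}, {"fingers": 1, "dx": 0, "dy": -0.001, "dz": 0.042, "roll": 0}, {"fingers": 1, "dx": 0, "dy": -0.001, "dz": 0.048, "roll": 0}]'

```text
time: 4.92
tool_pos: [0.4965, -0.1846, 0.1369]
tcp_rot: [-3.128, -0.289, 0.002]
wrist_force: [-2.2, -0.1, 0.3]
width: 0.176
grip_force: 59.1
```

Call:
step_arm --commands '[{"fingers": 1, "dx": 0, "dy": 0, "dz": 0.006, "roll": 0}, {"fingers": 1, "dx": 0, "dy": 0, "dz": 0.012, "roll": 0}, {"fingers": 1, "dx": 0, "dy": 0, "dz": 0.018, "roll": 0}, {"fingers": 1, "dx": 0, "dy": 0, "dz": 0.022, "roll": 0}]'

```text
time: 5.42
tool_pos: [0.4965, -0.1846, 0.1147]
tcp_rot: [-3.128, -0.288, 0.002]
wrist_force: [-5.0, -0.3, 1.0]
width: 0.179
grip_force: 59.1
```

Call:
step_arm --commands '[{"fingers": 1, "dx": -0.001, "dy": 0, "dz": 0.001, "roll": 0}, {"fingers": 1, "dx": -0.001, "dy": 0, "dz": 0.003, "roll": 0}, {"fingers": 1, "dx": -0.001, "dy": 0, "dz": 0.004, "roll": 0}]'

```text
time: 5.8
tool_pos: [0.4963, -0.1848, 0.1113]
tcp_rot: [-3.128, -0.288, -0.001]
wrist_force: [-3.3, 1.0, 0.8]
width: 0.175
grip_force: 59.0
```

Call:
step_arm --commands '[{"fingers": 1, "dx": -0.001, "dy": 0, "dz": 0.001, "roll": 0}, {"fingers": 1, "dx": -0.001, "dy": 0, "dz": 0.002, "roll": 0}, {"fingers": 1, "dx": -0.001, "dy": 0, "dz": 0.003, "roll": 0}]'

```text
time: 6.18
tool_pos: [0.4959, -0.1854, 0.1087]
tcp_rot: [3.128, 0.288, 0.003]
wrist_force: [-1.5, 1.3, 4.3]
width: 0.176
grip_force: 59.6
```

```bash
python3 - <<'E'
from h import *
b,d=grab('side','s3');s=read_state();print(s['tool_pos'],s['wrist_force'])
cv2.imwrite('pics/c3.png',cv2.resize(b[130:210,270:370],(800,640),interpolation=cv2.INTER_CUBIC)[:600])
W=world('side',d);hsv=cv2.cvtColor(b,cv2.COLOR_BGR2HSV);H,S,V=[hsv[...,i].astype(int) for i in range(3)]
m=(H>10)&(H<34)&(S>80)&(W[...,2]>.05)&(W[...,2]<.2)&(np.hypot(W[...,0]-.47,W[...,1]+.19)<.05);P=W[m];print(len(P),np.median(P[:,2]),P.min(0),P.max(0))
E
```

```text
[ 0.49588169 -0.18532683  0.10877082] [ 0.11992416  0.27988461 -1.02155562]
105 0.09674399063337302 [ 0.44007727 -0.21926898  0.09309885] [ 0.50359387 -0.16509364  0.11186744]
```

View pics/c3.png

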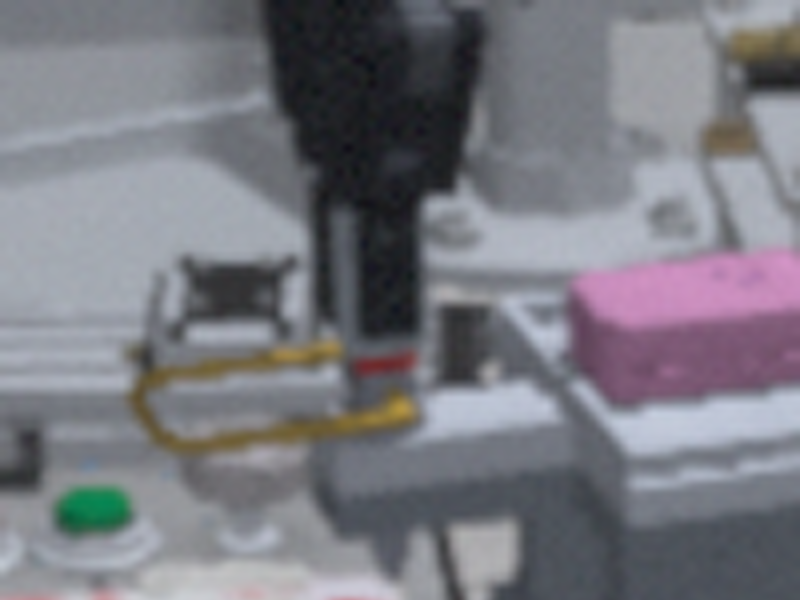

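The shank tip now pokes out under the lugs (crop (395,545)) and the collar is at the lug top, with the ring out over the free end. I'll press slightly, release and retreat.

Call:
step_arm --commands '[{"fingers": 1, "dx": 0, "dy": 0, "dz": 0.0015, "roll": 0}, {"fingers": 1, "dx": 0, "dy": 0, "dz": 0.0015, "roll": 0}, {"fingers": 0.2, "dx": 0, "dy": 0, "dz": 0.0, "roll": 0}, {"fingers": 0.1, "dx": 0, "dy": 0, "dz": 0.0, "roll": 0}, {"fingers": 0, "dx": 0, "dy": 0, "dz": 0.0, "roll": 0}, {"fingers": 0, "dx": 0, "dy": 0, "dz": -0.03, "roll": 0}, {"fingers": 0, "dx": 0, "dy": 0, "dz": -0.08, "roll": 0}, {"fingers": 0, "dx": 0, "dy": 0, "dz": -0.1, "roll": 0}]'

```text
time: 7.22
tool_pos: [0.4968, -0.1858, 0.2115]
tcp_rot: [3.126, 0.288, 0.007]
wrist_force: [0.1, -1.0, 0.2]
width: 0.502
grip_force: 0.0
```

Call:
step_arm --commands '[{"fingers": 1, "dx": -0.04, "dy": 0, "dz": 0, "roll": 0}, {"fingers": 1, "dx": -0.08, "dy": 0, "dz": 0, "roll": 0}, {"fingers": 1, "dx": -0.1, "dy": 0, "dz": 0, "roll": 0}, {"fingers": 1, "dx": -0.1, "dy": 0, "dz": 0, "roll": 0}]'

```text
time: 7.72
tool_pos: [0.3962, -0.2035, 0.2082]
tcp_rot: [3.129, 0.286, 0.001]
wrist_force: [0.5, 1.5, 0.5]
width: -0.001
grip_force: 0.0
```

```bash
python3 - <<'E'
from h import *
a,da=grab('top','t4');b,d=grab('side','s4');s=read_state();print(s['tool_pos'],s['wrist_force'],s['width'])
A=cv2.resize(a[150:250,200:300],(400,400),interpolation=cv2.INTER_CUBIC);B=cv2.resize(b[120:220,270:370],(400,400),interpolation=cv2.INTER_CUBIC)
cv2.imwrite('pics/c4.png',np.hstack([A,B]))
for n,p,D in(('top',a,da),('side',b,d)):
  W=world(n,D);hsv=cv2.cvtColor(p,cv2.COLOR_BGR2HSV);H,S,V=[hsv[...,i].astype(int) for i in range(3)]
  near=np.hypot(W[...,0]-.48,W[...,1]+.19)<.06
  m=near&(H>10)&(H<34)&(S>80)&(W[...,2]>.08)&(W[...,2]<.11);P=W[m];print(len(P),np.median(P[:,2]),P.min(0),P.max(0),cv2.minAreaRect(P[:,:2].astype(np.float32)))
  m=near&((H<8)|(H>172))&(S>150)&(W[...,2]>.09);P=W[m];print(len(P),P.mean(0),P.min(0),P.max(0), P[P[:,2]>P[:,2].max()-.004].mean(0))
E
```

```text
[ 0.39764306 -0.20354939  0.20853319] [-0.60082334 -0.47596297 -0.24172732] 0.0014473322587484144
35 0.09823897583129892 [ 0.48474619 -0.21255909  0.09529904] [ 0.50443044 -0.19614003  0.10138229] ((0.49692949652671814, -0.20755590498447418), (0.02357802540063858, 0.011744530871510506), 48.80438995361328)
52 [ 0.49809466 -0.18662817  0.14210083] [ 0.49216097 -0.19335091  0.13925444] [ 0.50399481 -0.18022769  0.14477537] [ 0.49779091 -0.18643768  0.14253687]
132 0.09697663516697563 [ 0.43843194 -0.21879549  0.08378271] [ 0.50464066 -0.16449943  0.10701798] ((0.47153449058532715, -0.19250230491161346), (0.0646350160241127, 0.04983377456665039), 10.937323570251465)
155 [ 0.49797869 -0.19281179  0.12463217] [ 0.49072165 -0.19672835  0.10403304] [ 0.50581208 -0.18318771  0.14250137] [ 0.49748282 -0.18998559  0.14080984]
```

View pics/c4.png

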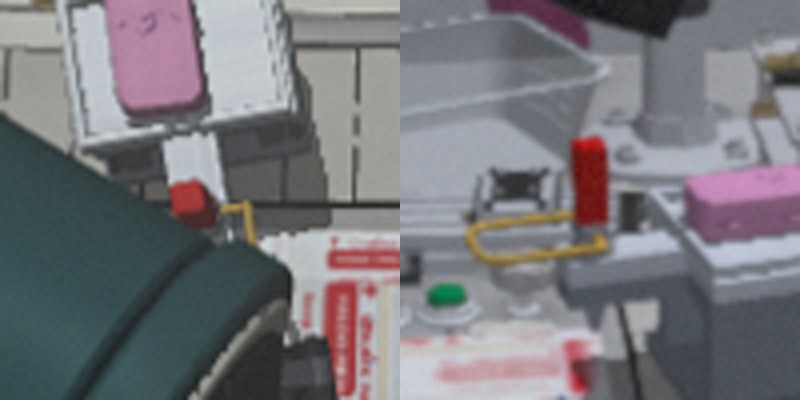

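The pin is home: head top at z 0.142 (expected 0.142), ring level over the free end, mould untouched. With shut fingers the gripper body would hit the head on the way down. So I'll turn 90° and press with one finger of the open gripper, leaving the body well in front.

Call:
step_arm --commands '[{"fingers": -1, "dx": -0.008, "dy": 0, "dz": 0, "roll": -10}, {"fingers": -1, "dx": -0.008, "dy": 0, "dz": 0, "roll": -20}, {"fingers": -1, "dx": -0.008, "dy": 0, "dz": 0, "roll": -30}, {"fingers": -1, "dx": -0.008, "dy": 0, "dz": 0, "roll": -40}, {"fingers": -1, "dx": -0.008, "dy": 0, "dz": 0, "roll": -50}, {"fingers": -1, "dx": -0.008, "dy": 0, "dz": 0, "roll": -60}, {"fingers": -1, "dx": -0.008, "dy": 0, "dz": 0, "roll": -70}, {"fingers": -1, "dx": -0.008, "dy": 0, "dz": 0, "roll": -80}]'

```text
time: 8.82
tool_pos: [0.3903, -0.2048, 0.2083]
tcp_rot: [2.204, 2.239, 0.001]
wrist_force: [-0.3, 0.3, -0.2]
width: 1.001
grip_force: 0.0
```

Call:
step_arm --commands '[{"fingers": -1, "dx": 0, "dy": 0, "dz": 0.02, "roll": -10}, {"fingers": -1, "dx": 0, "dy": 0, "dz": 0.04, "roll": -10}, {"fingers": -1, "dx": 0, "dy": 0, "dz": 0.08, "roll": -10}, {"fingers": -1, "dx": 0, "dy": 0, "dz": 0.09, "roll": -10}, {"fingers": -1, "dx": 0, "dy": 0, "dz": 0.09, "roll": -10}]'

```text
time: 9.45
tool_pos: [0.3892, -0.2045, 0.1179]
tcp_rot: [-2.007, -2.415, 0.0]
wrist_force: [-0.4, -0.3, 0.3]
width: 1.001
grip_force: 0.0
```

```bash
python3 - <<'E'
from h import *
for i in range(2):
  b,d=grab('side','s5');s=read_state();print(s['tool_pos'],s['tcp_rot'],s['wrist_force'],s['width'])
  L=s['tool_pos'][:2]-[.4978,-.1866];a=np.radians(10.5);print('local',L@[np.cos(a),np.sin(a)],L@[-np.sin(a),np.cos(a)])
cv2.imwrite('pics/c5.png',cv2.resize(b[90:215,230:360],(624,600),interpolation=cv2.INTER_CUBIC))
E
```

```text
[ 0.38987811 -0.2050256   0.1189397 ] [2.00749754e+00 2.41581763e+00 3.02384639e-04] [ 0.47506367 -0.86826321  0.69233332] 1.0008481165129883
local -0.10947253015180645 0.001550144797654654
[ 0.39026178 -0.20536206  0.1195651 ] [2.00672962e+00 2.41459157e+00 6.17075635e-04] [ 0.63801901 -0.32421302 -0.6375081 ] 1.0017788581259823
local -0.10915659344134755 0.0011493911470854374
```

View pics/c5.png

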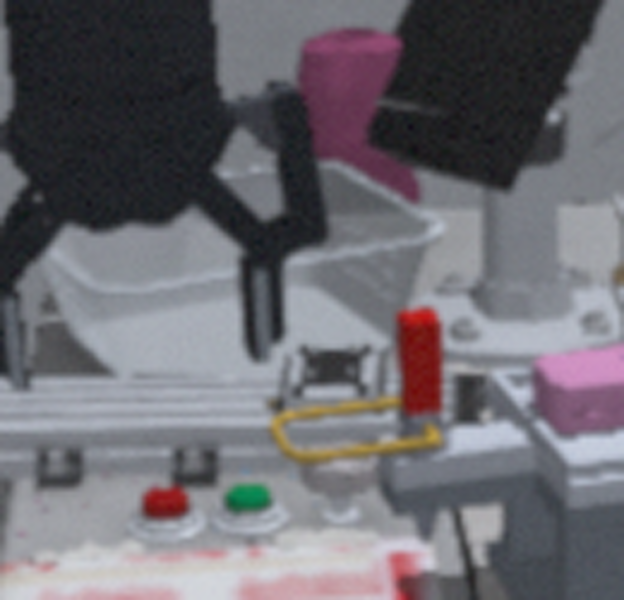

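The crop shows the inner finger tip at (264,355), outboard of and above the ring bar (282,425). The finger's knuckle sticks out to x≈325, so I'll measure the finger's profile by depth.

```bash
python3 - <<'E'
from h import *
W=world('side',np.load('pics/s5.npy'));a=np.radians(10.5);Q=W[...,:2]-[.4978,-.1866]
lx=Q@[np.cos(a),np.sin(a)];ly=Q@[-np.sin(a),np.cos(a)];z=W[...,2]
p=cv2.imread('pics/s5.png');dark=p.max(2)<110
for z0 in np.arange(.11,.24,.008):
    m=(abs(ly)<.03)&(z>=z0)&(z<z0+.008)&(lx>-.085)&(lx<-.012)&dark
    if m.sum():print(round(z0,3),m.sum(),lx[m].min().round(3),lx[m].max().round(3),ly[m].min().round(3),ly[m].max().round(3))
m=(abs(ly)<.02)&(z>.08)&(z<.106)&(lx<-.04)&(lx>-.075);print('bar',lx[m].mean(),lx[m].min(),lx[m].max(),z[m].mean())
E
```

```text
0.134 20 -0.068 -0.055 -0.011 0.002
0.142 32 -0.068 -0.055 -0.012 -0.002
0.15 35 -0.068 -0.055 -0.013 0.008
0.158 37 -0.068 -0.054 -0.013 0.004
0.166 37 -0.068 -0.052 -0.015 0.008
0.174 66 -0.069 -0.037 -0.014 -0.003
0.182 92 -0.076 -0.037 -0.014 0.014
0.19 76 -0.084 -0.037 -0.018 0.011
0.198 72 -0.085 -0.039 -0.018 0.015
0.206 54 -0.084 -0.04 -0.017 0.006
0.214 78 -0.085 -0.041 -0.014 -0.001
0.222 105 -0.084 -0.043 -0.014 -0.0
0.23 102 -0.085 -0.043 -0.014 0.013
0.238 19 -0.085 -0.073 -0.011 -0.005
bar -0.05508921455716157 -0.06032033296352945 -0.04019621007238868 0.09686638598441653
```

Call:
step_arm --commands '[{"fingers": -1, "dx": -0.001, "dy": 0, "dz": 0.02, "roll": 0}, {"fingers": -1, "dx": -0.001, "dy": 0, "dz": 0.033, "roll": 0}, {"fingers": -1, "dx": -0.001, "dy": 0.002, "dz": 0.043, "roll": 0}, {"fingers": -1, "dx": -0.001, "dy": 0.004, "dz": 0.052, "roll": 0}, {"fingers": -1, "dx": -0.001, "dy": 0.008, "dz": 0.06, "roll": 0}, {"fingers": -1, "dx": -0.001, "dy": 0.012, "dz": 0.067, "roll": 0}, {"fingers": -1, "dx": -0.001, "dy": 0.018, "dz": 0.076, "roll": 0}, {"fingers": -1, "dx": -0.001, "dy": 0.022, "dz": 0.0815, "roll": 0}]'

```text
time: 10.55
tool_pos: [0.4122, -0.2019, 0.0367]
tcp_rot: [2.007, 2.415, 0.001]
wrist_force: [-0.1, -0.4, -1.1]
width: 0.996
grip_force: 0.0
```

```bash
python3 - <<'E'
from h import *
b,d=grab('side','s6');s=read_state();print(s['tool_pos'],s['wrist_force'])
cv2.imwrite('pics/c6.png',cv2.resize(b[110:225,240:360],(624,598),interpolation=cv2.INTER_CUBIC))
E
```

```text
[ 0.41212332 -0.20172664  0.03620465] [-0.80329228 -0.23072003  0.01564969]
```

View pics/c6.png

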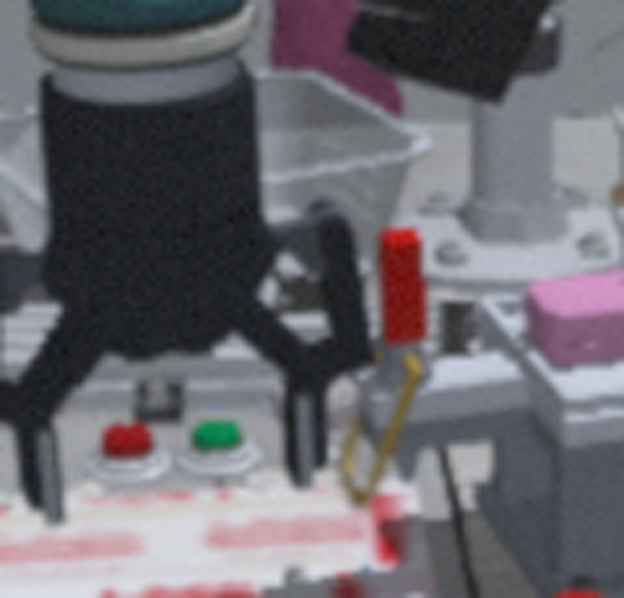

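The ring has left the finger and hangs steeply, with its bar at (360,495) and hinge at (415,365). I'll measure its angle numerically to see whether it is fully locked.

```bash
cat >> h.py <<'E'
def ring(tag):
    b,d=grab('side',tag);W=world('side',d);a=np.radians(10.5);Q=W[...,:2]-[.4978,-.1866]
    lx=Q@[np.cos(a),np.sin(a)];ly=Q@[-np.sin(a),np.cos(a)];z=W[...,2]
    hsv=cv2.cvtColor(b,cv2.COLOR_BGR2HSV);H,S,V=[hsv[...,i].astype(int) for i in range(3)]
    m=(H>10)&(H<34)&(S>80)&(V>60)&(abs(lx)<.075)&(abs(ly)<.04)&(z>.02)&(z<.11)
    for z0 in np.arange(.03,.105,.01):
        k=m&(z>=z0)&(z<z0+.01)
        if k.sum():print(round(z0,3),k.sum(),np.median(lx[k]).round(4),ly[k].min().round(3),ly[k].max().round(3))
    k=m&(ly<-.015)
    if k.sum()>5:
        f=np.polyfit(z[k],lx[k],1);print('near arm angle',np.pi/2-np.arctan(f[0]))
    red=((H<8)|(H>172))&(S>150)&(z>.09)&(abs(lx)<.03)&(abs(ly)<.03);print('head top z',np.percentile(z[red],97),lx[red].mean())
    s=read_state();print(s['time'],s['tool_pos'])
E
python3 -c "
from h import *
ring('s7');ring('s7')"
```

```text
0.03 4 -0.0093 -0.01 0.016
0.04 6 -0.0088 -0.019 0.019
0.05 2 -0.0072 -0.022 -0.021
0.06 7 -0.007 -0.023 -0.021
0.07 8 -0.0053 -0.025 -0.019
0.08 8 -0.0035 -0.024 -0.021
0.09 16 -0.0011 -0.023 -0.005
near arm angle 1.4049519531188908
head top z 0.14154513386930762 -0.0014455423479967312
10.65 [ 0.41168841 -0.20172601  0.0365153 ]
0.03 2 0.0008 0.001 0.004
0.04 6 -0.0021 -0.022 -0.018
0.05 8 -0.0017 -0.024 -0.019
0.06 8 -0.0016 -0.024 -0.021
0.07 9 -0.0024 -0.024 -0.02
0.08 10 -0.0013 -0.026 -0.02
0.09 17 -0.0016 -0.024 -0.006
near arm angle 1.5616571439804965
head top z 0.1413186760052154 -0.0015202090836766203
10.7 [ 0.41149325 -0.20176899  0.03679872]
```

Locked at 1.56. I'll back away and up.

Call:
step_arm --commands '[{"fingers": -1, "dx": 0, "dy": -0.015, "dz": 0, "roll": 0}, {"fingers": -1, "dx": 0, "dy": -0.025, "dz": -0.03, "roll": 0}, {"fingers": -1, "dx": 0, "dy": -0.025, "dz": -0.08, "roll": 0}, {"fingers": -1, "dx": 0, "dy": -0.025, "dz": -0.14, "roll": 0}, {"fingers": -1, "dx": 0, "dy": -0.025, "dz": -0.18, "roll": 0}, {"fingers": -1, "dx": 0, "dy": -0.025, "dz": -0.18, "roll": 0}, {"fingers": -1, "dx": 0, "dy": -0.025, "dz": -0.18, "roll": 0}, {"fingers": -1, "dx": 0, "dy": -0.025, "dz": -0.18, "roll": 0}]'

```text
time: 11.7
tool_pos: [0.3847, -0.2057, 0.2148]
tcp_rot: [-2.006, -2.413, 0.001]
wrist_force: [0.2, -0.5, -1.2]
width: 0.998
grip_force: 0.0
```

```bash
python3 -c "
from h import *
ring('s8');b=cv2.imread('pics/s8.png');cv2.imwrite('pics/c8.png',cv2.resize(b[100:300,220:420],(600,600),interpolation=cv2.INTER_CUBIC))"
```

```text
0.03 1 0.0013 0.004 0.004
0.04 9 -0.0017 -0.022 -0.002
0.05 8 -0.0021 -0.025 -0.021
0.06 10 -0.0023 -0.025 -0.021
0.07 10 -0.0021 -0.025 -0.02
0.08 10 -0.0013 -0.022 -0.02
0.09 16 -0.0017 -0.027 -0.008
near arm angle 1.5502259798959908
head top z 0.1413125808644942 -0.0013503363713841144
11.75 [ 0.38489888 -0.20571172  0.21485536]
```

View pics/c8.png

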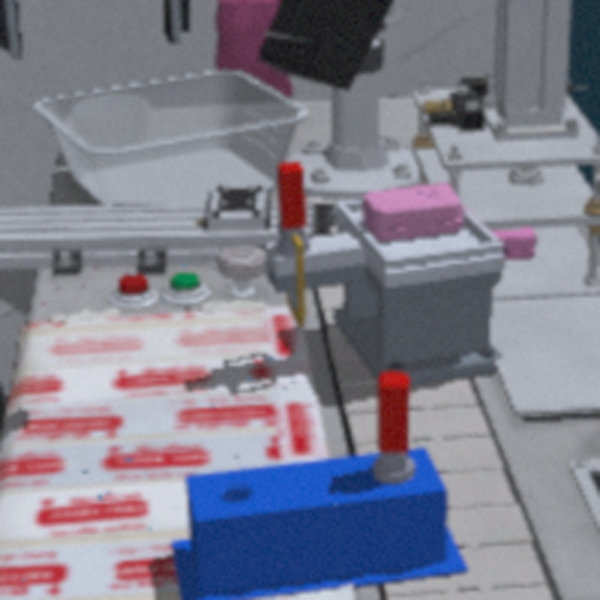

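The pin stands home at (290,200) with the ring hanging vertical at (300,280). The plain pin is still in the rack, the mould is in place, and the robot is clear.

```bash
python3 -c "
from workcell import *
print(finish_job())"
```

```text
the job is handed in; nothing more can be done
None
```

The linchpin is fully home in the lugs with its ring snapped down and locked (measured at about 1.55 rad), the plain pin and mould are untouched, and the job was handed in at about 12 s.

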